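# Close and hold the filter hatch of a bench air-filter unit

## Robot

A 6-joint arm with a two-finger parallel gripper is mounted at the origin on a cart in front of the work surface, level with it; the furniture and walls round the work are solid. World frame = base frame: x ahead of the robot, y to its left, z up, the work surface at z = 0. Lengths are in m, angles in rad, forces in N, time in s.
With the tool pointing down it reaches from about 0.3 to 0.775 m from the base axis. Payload 14.6 kg.
Tool frame: the origin (TCP) lies midway between the tips of the shut fingers; the grasp point (between the pads) lies 19 mm behind it; z points along the fingers, y is the direction in which the jaws open and shut (so a half turn about z gives the same grasp; the last joint's range is limited). The gripper opens to 85 mm and grips with 20 to 120 N. Pads are 22 mm wide; open, the fingers measure 114 mm over their backs; the gripper's body (76 mm by 85 mm) begins 54 mm behind the grasp point. The pads swing forward as they close: fully open they stand 13 mm farther back than shut.
Start: joints at [1.099, 0.3, 1.521, -0, 1.321, -0.067], TCP at [0.217, 0.506, 0.231] pointing down, gripper open.
Joint ranges: [-3.03, 3.03], [-0.79, 2.21], [0.23, 2.52], [-1.04, 4.18], [0, 3.07], [-2.55, 2.55]. Speed limits (rad/s): [2.22, 2.22, 2.57, 3.14, 3.14, 3.14].

## Interface

Orientations are given as a rotation vector (axis times angle).
In Python, from station import ctrl gives the robot as it stands.
- The arm moves only by the tool move_arm, never from a script. Its arguments are lists of equal length, an entry for each row: "slide": the shift along the world's x, y, z in units of 25 mm (1.0 is 25 mm), a list of three; "dr": the turn, a rotation vector about the world's x, y, z in rad, a list of three; "gripper": the gripper command: -1 is shut, 1 is fully open, values between are in proportion. A call has 1 to 12 rows; each row shifts and turns the commanded pose from where the row before left it; what a row does not reach is not made up. A row lasts 1/8 s, in which the tool goes at most 62.5 mm and 10.7 degrees, less where a joint would pass 70% of its speed; a pose out of reach is approached as far as the arm can. A call is refused whole if a number of a shift passes 1 or a number of a turn 0.188, either way. A call with a gripper value outside its range is refused whole. The fingers move at their own pace and stop on an object; "force" is the grip in N (left out, the last holds). Time passes only in rows, so rows that do not move let the fingers close. It gives the time, the measured TCP pose, the force and the opening at its end, in the units of the state.
- ctrl.get_state(): the state, without advancing time (a new reading comes with each control period).
- ctrl.read_camera(name): name is "scene" or "top"; returns a dict with "color" (420x560x3 uint8, red, green, blue), "mtx" (3x3 intrinsics, pixels), "k1" (the pictures are not rectified: a ray, as slopes to the right and down, at radius r is drawn at 1 + k1 r^2 times it, then the intrinsics apply), "R" (3x3) and "t" (3): a world point X has camera coordinates R X + t. Camera axes: x right, y down, z forward; pixel columns grow to the right and rows downward; lengths in m; the calibration is good to about 2 mm. A picture is of the moment at which its call begins. There is no depth.
- ctrl.finish_job(): hands the job in, once; it reports no verdict.
Trained networks look in a picture, given as the dict that the camera call returned (one of the last four; its "shot" number tells which), for a name from the list of things; names that differ only in an ending like _2 or _b are one class to them, and where a whole thing is asked for, a point or a joint stands for the part that bears it (a point fixed in the world has none). Each returns a list of dicts, best first, with "score" (0 to 1); they miss things now and then, are a little off and sometimes report something else, mostly with a low value. They report only what shows in the picture. A call takes as long as a camera call.
- ctrl.masks_of(picture, target): "mask" (420x560 bool, what is visible of it) and "box" ([left, top, width, height] in pixels, round what is visible of it).
- ctrl.tip_of(picture, target): "point" ([column, row] in pixels: a listed point, or the origin of a listed thing).
The state is a dict: "t": time; "q": joint angles; "qvel": joint speeds; "effort": joint torques, N m; "eef_pos": TCP position; "tool_rot": TCP orientation; "wrist_force": force on the tool from outside, world axes, zero at the start; "moment": the same for the moment, N m; "opening": finger opening in m.
Only numpy, scipy, OpenCV 4.12 (cv2) and the standard library are available. Lean on these libraries where they do the work, as an engineer would, in place of code of your own. Each camera call takes 0.05 s, during which the arm holds its last target.

## Task

Close the top hatch of the grey bench air-filter unit after the filter change: first slide the loose metal cover back and to the left until its tongue is fully home under the rear lip and its left edge lies against the side fence, then turn the black quarter-turn T-handle until it is in line with the engraved line (and so with the slot in the deck below). Then press the cover down until it is shut flat on its seal and finish while still holding it pressed shut, because I run the airflow check before anything is locked. Leave the used filter, the bottle and the marker where they are.

Things in the scene. Friction and masses are not known exactly. Their poses are not given: they have to be found in the camera images.
- filter_unit: Grey sheet-metal case, 250 (x) x 210 (y) x 85 mm high, fixed on the bench; black intake grille and rocker switch on its front. Origin: centre of its footprint on the bench; x from front to rear, y to its left, z up. Its top deck is at z = 85 mm; the front and the right side of the deck are open, rear and left have stops.
- rear_lip (a point): Rear stop: foot of the back wall, mid-width, at (121, 0, 88) mm in the unit's frame. In front of it a ledge 3 mm above the deck (from x = 88 mm) lies under a lip that overhangs from x = 107 mm to the wall; the gap between ledge and lip is 5 mm high.
- side_fence (a point): Left stop: foot of the inner face of the fence along the left side of the deck, at (0, 85, 85) mm in the unit's frame; the fence is 22 mm high and 4 mm thick.
- deck_slot (a point): Centre of the slot in the deck, at (-85, 0, 85) mm in the unit's frame: 30 mm long along the unit's x, 11 mm wide. The crossbar under the handle passes it only with the cover home against both stops and the handle in line, within some 10 degrees.
- seal (a joint): Squeeze of the black sponge seal frame round the filter opening (x -63 to 87 mm, y -71 to 71 mm of the unit): 0 free, its front 4 mm proud; 0.027 flat, level with the ledge. Once the handle is in line the cover rests on it with its front edge about 4 mm high; 8 to 10 N down at the handle press it flat, and it springs up when let go.
- hatch_cover: Loose aluminium cover lying on the unit, 219 (x) x 170 (y) x 5 mm, 0.45 kg, sliding with 1 to 2 N. Origin on the underside, mid-width, 115 mm behind its front edge; x to the rear, y to the left, z up. Shut: at (0, 0, 88) mm in the unit's frame, axes parallel. Starts 12 to 24 mm too far forward, 5 to 14 mm too far right, a little askew, its front some 10 mm high, the crossbar on the deck.
- cover_front (a point): Middle of the cover's front edge, on its underside. Shut: at (-115, 0, 88) mm in the unit's frame. The front and the right edge of the cover are free to push on, at the start with the underside about 15 mm (front) and 9 mm (right, mid-length) above the deck; a sideways push at mid-length of the right edge keeps the cover square, one at the handle turns it.
- cover_tongue (a point): Middle of the rear end of the cover's tongue, on the underside; the tongue is 140 mm wide, 3 mm thick, and sticks out 17 mm behind the cover's rear edge. Home: at (121, 0, 88) mm in the unit's frame, against the back wall under the lip.
- handle_grip (a point): Centre of the round grip bar of the black T-handle, on its turning axis, 24 mm above the cover's underside and 85 mm in front of its origin. Bar 38 mm long (along x), 12 mm in diameter, on a stem of 11 mm; 13 mm clear between bar and cover. The cover can be slid by it. Under the cover a crossbar 24 x 6 mm is fixed to the stem along the bar, lower face 13 mm under the underside.
- t_handle (a joint): Angle of the T-handle on the cover: 0 with its bar (and the index slot along its top) along the cover's x, in line with the engraved line; positive counter-clockwise from above. Starts at 0.7 to 1.4; travel -1.75 to 1.75. It stays where it is left (friction 0.03 N m), without stop or click at 0.
- used_filter: Bystander: used pleated filter in a white frame, 118 x 138 x 24 mm, on the bench left of the unit. Origin: centre of its underside.
- rinse_bottle: Bystander: white bottle, 66 mm diameter, 143 mm high, on the bench right of the unit. Origin: centre of its underside.
- marker_black: Bystander: felt marker, 139 mm long, on the bench right of the unit. Origin: centre of its underside.

How it is judged:
By the outcome, as a careful person would: the job done as asked, in the order asked, and still so for the second after the job is handed in, while the arm keeps its last pose, push and grip.
It also fails if it takes over 64 s, if anything falls off the work surface, if the arm or the gripper's body presses on something with over 40 N, if the wrist force passes 120 N, or if a joint passes its speed limit or range.

## Working session

There is one attempt and no reset: what is moved stays moved. The work goes in short steps, Python scripts to look and compute and a tool call to move; the robot and the scene stay as the last step left them, time stands still between calls to the robot, and variables do not carry over. Pictures are saved under pics/ and viewed, and the job is handed in when it is done.

Besides the shell and the picture viewer there is one more tool, called as name(argument=value, ...) on one line, values as JSON. move_arm: Moves the arm, as the interface text tells. Its arguments: {"type":"object","properties":{"slide":{"type":"array"},"dr":{"type":"array"},"gripper":{"type":"array"},"force":{"type":"number"}},"required":["slide","dr","gripper"]}

```bash
ls; mkdir -p pics
cat > h.py <<'E'
import numpy as np, cv2
from station import ctrl
def shot(n,f=None):
    p=ctrl.read_camera(n)
    if f: cv2.imwrite('pics/'+f,cv2.cvtColor(p['color'],cv2.COLOR_RGB2BGR))
    return p
def ray(p,uv):
    m=np.array(p['mtx']);d=np.array([(uv[0]-m[0,2])/m[0,0],(uv[1]-m[1,2])/m[1,1]])
    s=d.copy()
    for _ in range(20): s=d/(1+p['k1']*(s@s))
    R=np.array(p['R']);t=np.array(p['t'])
    return -R.T@t, R.T@np.array([s[0],s[1],1.])
def atz(p,uv,z):
    o,d=ray(p,uv); return o+d*(z-o[2])/d[2]
def proj(p,X):
    c=np.array(p['R'])@np.array(X)+np.array(p['t']);s=c[:2]/c[2];s=s*(1+p['k1']*(s@s))
    m=np.array(p['mtx']);return np.array([m[0,0]*s[0]+m[0,2],m[1,1]*s[1]+m[1,2]])
def tri(ps,uvs):
    A=np.zeros((3,3));b=np.zeros(3)
    for p,u in zip(ps,uvs):
        o,d=ray(p,u);d/=np.linalg.norm(d);M=np.eye(3)-np.outer(d,d);A+=M;b+=M@o
    return np.linalg.solve(A,b)
E
python3 - <<'E'
from h import *
np.set_printoptions(precision=4,suppress=True)
a=shot('scene','s0.png');b=shot('top','t0.png')
for p in (a,b):
    print(-np.array(p['R']).T@p['t'], p['mtx'][0][0],p['k1'])
for n in ['filter_unit','rear_lip','side_fence','deck_slot','hatch_cover','cover_front','cover_tongue','handle_grip','used_filter','rinse_bottle','marker_black']:
    r=[]
    for p in (a,b):
        o=ctrl.tip_of(p,n); r.append(o[0] if o else None)
        print(n,[(np.round(x['point'],1),round(x['score'],2)) for x in o[:2]])
    if all(r): print('   tri',tri((a,b),[x['point'] for x in r]))
E
```

```text
pics
[ 0.3276 -0.3316  0.7483] 416.58665053656074 -0.06338808473814943
[0.4183 0.1459 1.2607] 492.62789322863404 -0.09512738079816142
filter_unit []
filter_unit [(array([281.9, 251. ]), 0.72)]
rear_lip [(array([344.4, 196.2]), 0.59), (array([274.6, 191.7]), 0.57)]
rear_lip [(array([278.2, 155.7]), 0.87)]
   tri [0.7251 0.1379 0.0878]
side_fence [(array([276. , 190.3]), 0.8)]
side_fence [(array([238.1, 206. ]), 0.94), (array([334.9, 248.7]), 0.38)]
   tri [0.6042 0.2321 0.0747]
deck_slot []
deck_slot [(array([276.6, 261.8]), 0.22)]
hatch_cover [(array([288.1, 220.1]), 0.94)]
hatch_cover [(array([279.1, 213.3]), 0.74)]
   tri [0.5837 0.1328 0.0916]
cover_front [(array([235.7, 240.1]), 0.97), (array([250.1, 181.1]), 0.42)]
cover_front [(array([280.4, 263.7]), 0.96)]
   tri [0.4651 0.1274 0.103 ]
cover_tongue [(array([335. , 202.4]), 0.71)]
cover_tongue [(array([282.3, 164.6]), 0.69)]
   tri [0.699  0.1289 0.0914]
handle_grip [(array([249.2, 228.5]), 0.61)]
handle_grip [(array([280.4, 248.8]), 0.46)]
   tri [0.497  0.1287 0.1196]
used_filter [(array([245.9, 178.9]), 0.77)]
used_filter [(array([195.8, 210. ]), 0.56)]
   tri [0.5904 0.3473 0.0162]
rinse_bottle [(array([374. , 298.8]), 0.79)]
rinse_bottle [(array([351.8, 178.8]), 0.96), (array([280.1, 217.1]), 0.32)]
   tri [ 0.689  -0.0568 -0.0125]
marker_black [(array([295.3, 317.8]), 0.56)]
marker_black [(array([336.7, 248.3]), 0.63)]
   tri [ 0.5143 -0.0198 -0.0042]
```

Run:
```python
import cv2
a=cv2.imread('pics/s0.png');b=cv2.imread('pics/t0.png')
cv2.imwrite('pics/s0c.png',cv2.resize(a[120:345,140:440],None,fx=2.6,fy=2.6,interpolation=2))
cv2.imwrite('pics/t0c.png',cv2.resize(b[120:300,160:400],None,fx=3.3,fy=3.3,interpolation=2))
```

```text
(no output)
```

View pics/s0c.png

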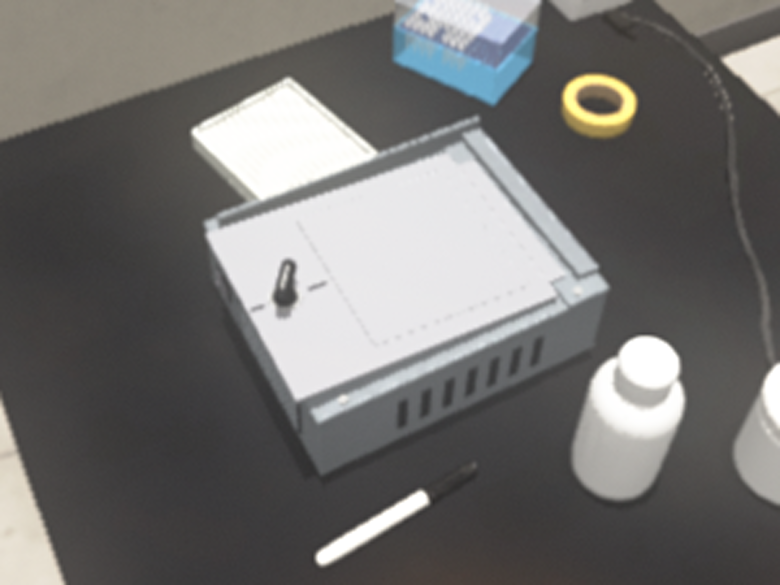

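View pics/t0c.png

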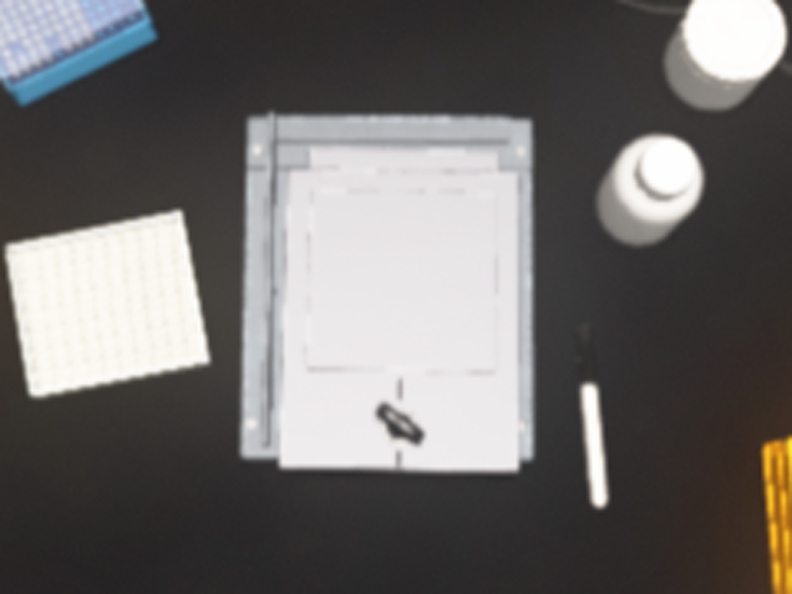

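Run:
```python
from h import *
from scipy.optimize import least_squares
np.set_printoptions(precision=4,suppress=True)
p=shot('top','t1.png');q=shot('scene','s1.png')
c=lambda u,v:(160+u/3.3,120+v/3.3)
for n,uv in dict(FL=(242,459),FR=(534,460),RL=(247,117),RR=(532,119)).items(): print(n,atz(p,c(*uv),.085),atz(p,c(*uv),.096))
print('fence',atz(p,c(266,447),.107),atz(p,c(272,112),.107))
for n,uv in dict(FL=(279,467,.103),FR=(518,470,.103),RR=(517,172,.093),RL=(288,170,.093),tL=(310,150,.091),tR=(495,153,.091)).items(): print(n,atz(p,c(*uv[:2]),uv[2]))
b=cv2.imread('pics/t1.png')
cv2.imwrite('pics/t1a.png',cv2.resize(b[225:270,225:330],None,fx=7.5,fy=7.5,interpolation=2))
cv2.imwrite('pics/t1b.png',cv2.resize(b[145:185,225:330],None,fx=7.5,fy=7.5,interpolation=2))
```

```text
FL [0.4715 0.24   0.085 ] [0.471  0.2391 0.096 ]
FR [0.4747 0.0295 0.085 ] [0.4742 0.0306 0.096 ]
RL [0.725  0.2442 0.085 ] [0.7222 0.2433 0.096 ]
RR [0.7276 0.0319 0.085 ] [0.7248 0.033  0.096 ]
fence [0.4793 0.2215 0.107 ] [0.7234 0.2242 0.107 ]
FL [0.4656 0.2121 0.103 ]
FR [0.4666 0.0426 0.103 ]
RR [0.6851 0.0436 0.093 ]
RL [0.6834 0.2121 0.093 ]
tL [0.6992 0.1964 0.091 ]
tR [0.6996 0.0598 0.091 ]
```

View pics/t1a.png

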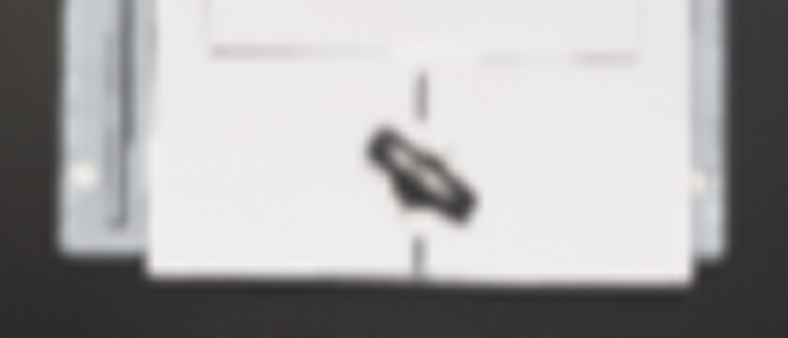

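View pics/t1b.png

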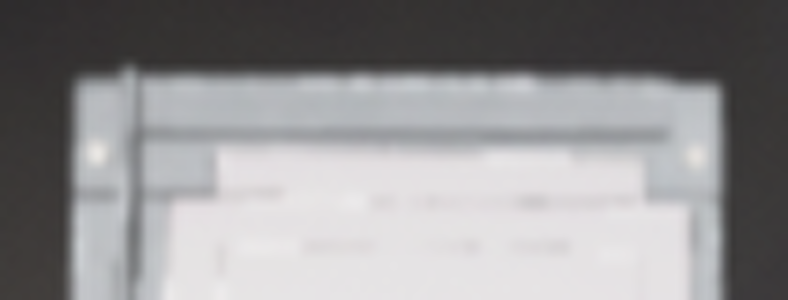

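Run:
```python
from h import *
from scipy.spatial.transform import Rotation as Ro
np.set_printoptions(precision=4,suppress=True)
s=ctrl.get_state();print(s)
print(Ro.from_rotvec(s['tool_rot']).as_matrix())
```

```text
{'t': 1.3, 'q': array([ 1.0994,  0.2999,  1.521 ,  0.0001,  1.3207, -0.0666]), 'qvel': array([-0.0008, -0.0008, -0.0003, -0.0013, -0.0019, -0.0006]), 'effort': array([  0.0001, -54.3336, -36.2003,  -0.0001,   0.0004,   0.    ]), 'eef_pos': array([0.2166, 0.5055, 0.2313]), 'tool_rot': array([-0.6315, -3.0774,  0.    ]), 'wrist_force': array([-0.0151,  0.9478,  0.3266]), 'moment': array([-0.0075,  0.0244,  0.0898]), 'opening': 0.08530219286812918}
[[-0.9192  0.3938 -0.0001]
 [ 0.3938  0.9192 -0.    ]
 [ 0.0001 -0.     -1.    ]]
```

move_arm(slide=[[0.716, -0.992, 0], [0.716, -0.992, 0], [0.716, -0.992, 0], [0.716, -0.992, 0], [0.716, -0.992, 0], [0.716, -0.992, 0], [0.716, -0.992, 0], [0.716, -0.992, 0], [0.716, -0.992, 0], [0.716, -0.992, 0]], dr=[[0, 0, 0.042], [0, 0, 0.042], [0, 0, 0.042], [0, 0, 0.042], [0, 0, 0.042], [0, 0, 0.042], [0, 0, 0.042], [0, 0, 0.042], [0, 0, 0.042], [0, 0, 0.04]], gripper=[-1, -1, -1, -1, -1, -1, -1, -1, -1, -1], force=60)

```text
t: 2.55
eef_pos: [0.3961, 0.2567, 0.2314]
tool_rot: [-0.023, 3.141, 0.0]
wrist_force: [0.1, -0.3, -0.3]
opening: 0.0001
```

move_arm(slide=[[0.716, -0.992, 0], [0.716, -0.992, 0], [0.716, -0.992, 0], [0.716, -0.992, 0], [0.716, -0.992, 0], [0.716, -0.992, 0], [0.716, -0.992, 0], [0.716, -0.992, 0], [0.716, -0.992, 0], [0.716, -0.992, 0], [0, 0, -1], [0, 0, -1]], dr=[[0, 0, 0], [0, 0, 0], [0, 0, 0], [0, 0, 0], [0, 0, 0], [0, 0, 0], [0, 0, 0], [0, 0, 0], [0, 0, 0], [0, 0, 0], [0, 0, 0], [0, 0, 0]], gripper=[-1, -1, -1, -1, -1, -1, -1, -1, -1, -1, -1, -1])

```text
t: 4.05
eef_pos: [0.5747, 0.0092, 0.1806]
tool_rot: [-0.02, 3.141, -0.0]
wrist_force: [0.7, 0.1, -0.5]
opening: -0.0001
```

move_arm(slide=[[0, 0, -1], [0, 0, -1], [0, 0, -1], [0, 0, -0.66], [0, 0, 0], [0, 0.2, 0], [0, 0.2, 0]], dr=[[0, 0, 0], [0, 0, 0], [0, 0, 0], [0, 0, 0], [0, 0, 0], [0, 0, 0], [0, 0, 0]], gripper=[-1, -1, -1, -1, -1, -1, -1])

```text
t: 4.92
eef_pos: [0.575, 0.0199, 0.0908]
tool_rot: [-0.021, 3.14, -0.0]
wrist_force: [0.3, 0.8, -0.4]
opening: 0.0002
```

Run:
```python
from h import *
p=shot('top');q=shot('scene')
b=cv2.cvtColor(p['color'],4);a=cv2.cvtColor(q['color'],4)
cv2.imwrite('pics/m2.png',np.vstack([cv2.resize(b[140:275,220:360],(600,579),interpolation=2)]))
cv2.imwrite('pics/m2s.png',cv2.resize(a[130:310,180:410],(767,600),interpolation=2))
```

```text
(no output)
```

View pics/m2.png

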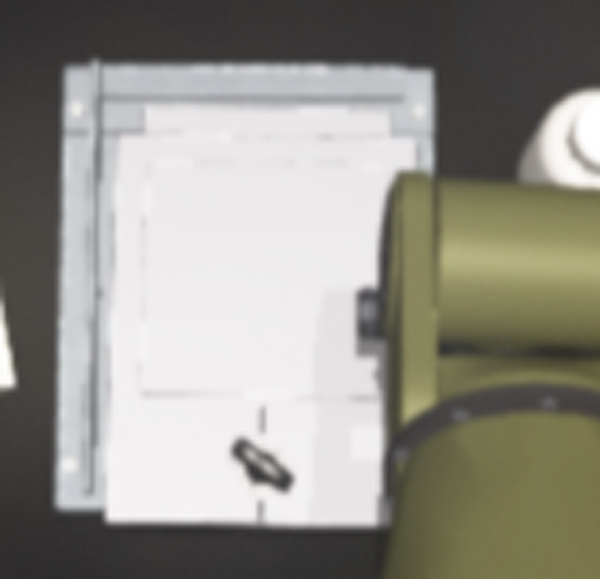

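View pics/m2s.png

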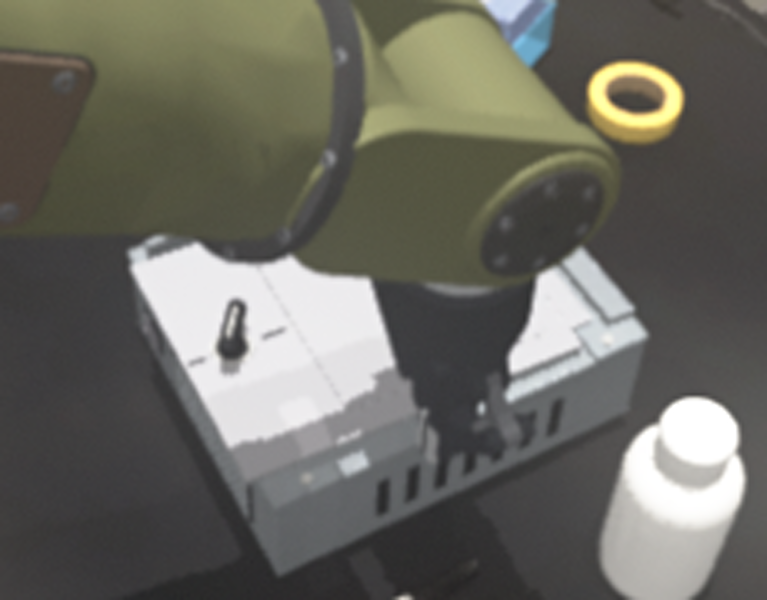

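move_arm(slide=[[0, 0.12, 0], [0, 0.12, 0], [0, 0.12, 0]], dr=[[0, 0, 0], [0, 0, 0], [0, 0, 0]], gripper=[-1, -1, -1])

```text
t: 5.4
eef_pos: [0.5746, 0.0287, 0.0898]
tool_rot: [-0.021, 3.141, -0.0]
wrist_force: [0.6, -0.2, 0.6]
opening: 0.0002
```

move_arm(slide=[[0, 0.1, 0], [0, 0.1, 0]], dr=[[0, 0, 0], [0, 0, 0]], gripper=[-1, -1])

```text
t: 5.65
eef_pos: [0.5746, 0.0336, 0.0898]
tool_rot: [0.021, -3.141, 0.0]
wrist_force: [-0.3, -2.6, -0.3]
opening: 0.0002
```

move_arm(slide=[[0, 0.08, 0], [0, 0.0, 0]], dr=[[0, 0, 0], [0, 0, 0]], gripper=[-1, -1])

```text
t: 5.9
eef_pos: [0.5746, 0.0357, 0.0898]
tool_rot: [0.021, -3.142, -0.0]
wrist_force: [-0.1, -0.6, 0.2]
opening: 0.0
```

move_arm(slide=[[0, 0.06, 0], [0, 0.06, 0]], dr=[[0, 0, 0], [0, 0, 0]], gripper=[-1, -1])

```text
t: 6.15
eef_pos: [0.5746, 0.0385, 0.0898]
tool_rot: [-0.021, 3.141, -0.0]
wrist_force: [0.5, -1.9, 0.4]
opening: 0.0004
```

move_arm(slide=[[0, 0.05, 0], [0, 0.05, 0]], dr=[[0, 0, 0], [0, 0, 0]], gripper=[-1, -1])

```text
t: 6.4
eef_pos: [0.575, 0.0404, 0.09]
tool_rot: [-0.021, 3.141, -0.002]
wrist_force: [3.0, -12.2, -0.2]
opening: 0.0001
```

move_arm(slide=[[0, 0.04, 0], [0, 0.04, 0]], dr=[[0, 0, 0], [0, 0, 0]], gripper=[-1, -1])

```text
t: 6.65
eef_pos: [0.575, 0.0408, 0.0899]
tool_rot: [-0.02, 3.141, -0.005]
wrist_force: [2.6, -23.1, -1.1]
opening: 0.0004
```

move_arm(slide=[[0, -0.4, 0], [0, -0.2, 1], [0, 0, 1], [0, 0, 1], [-0.934, 0.708, 0], [-0.934, 0.708, 0], [-0.934, 0.708, 0], [-0.934, 0.708, 0], [-0.934, 0.708, 0], [-0.934, 0.708, 0], [0, 0, 0]], dr=[[0, 0, 0], [0, 0, 0], [0, 0, 0], [0, 0, 0], [0, 0, 0], [0, 0, 0], [0, 0, 0], [0, 0, 0], [0, 0, 0], [0, 0, 0], [0, 0, 0]], gripper=[-1, -1, -1, -1, -1, -1, -1, -1, -1, -1, -1])

```text
t: 8.02
eef_pos: [0.4335, 0.1351, 0.165]
tool_rot: [0.024, -3.141, -0.001]
wrist_force: [0.9, 0.7, 0.4]
opening: 0.0002
```

move_arm(slide=[[0, 0, -1], [0, 0, -1], [0, 0, -0.9], [0, 0, 0], [0.3, 0, 0], [0.2, 0, 0], [0.15, 0, 0]], dr=[[0, 0, 0], [0, 0, 0], [0, 0, 0], [0, 0, 0], [0, 0, 0], [0, 0, 0], [0, 0, 0]], gripper=[-1, -1, -1, -1, -1, -1, -1])

```text
t: 8.9
eef_pos: [0.4515, 0.1343, 0.0928]
tool_rot: [-0.021, 3.141, 0.0]
wrist_force: [-0.1, -0.5, 0.4]
opening: 0.0002
```

Run:
```python
from h import *
p=shot('top');q=shot('scene')
b=cv2.cvtColor(p['color'],4);a=cv2.cvtColor(q['color'],4)
cv2.imwrite('pics/m3.png',np.vstack([cv2.resize(b[140:275,220:360],(600,579),interpolation=2)]))
cv2.imwrite('pics/m3s.png',cv2.resize(a[130:310,180:410],(767,600),interpolation=2))
```

```text
(no output)
```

View pics/m3.png

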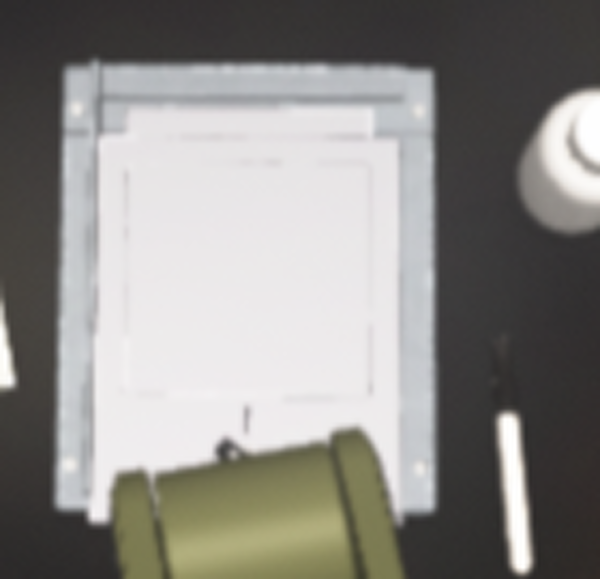

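View pics/m3s.png

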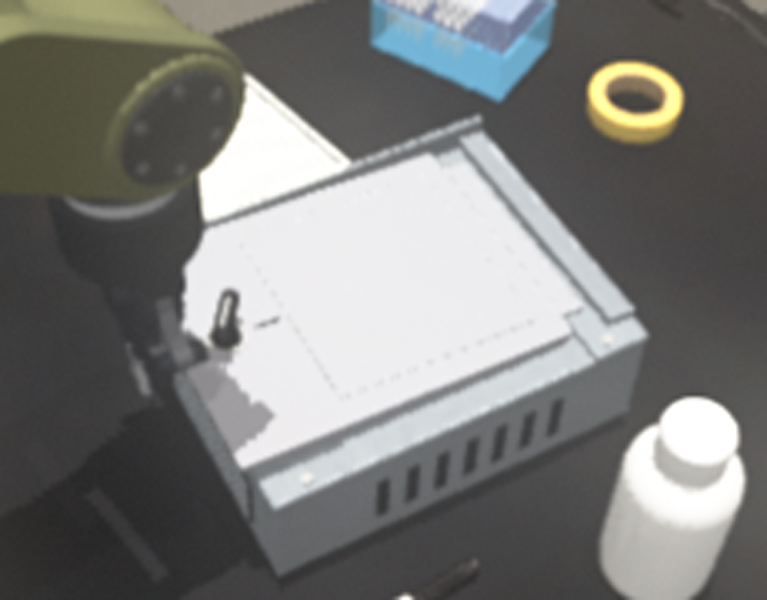

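move_arm(slide=[[0.12, 0, 0], [0.12, 0, 0], [0.12, 0, 0]], dr=[[0, 0, 0], [0, 0, 0], [0, 0, 0]], gripper=[-1, -1, -1])

```text
t: 9.38
eef_pos: [0.4597, 0.1342, 0.0922]
tool_rot: [0.021, -3.141, 0.0]
wrist_force: [-2.2, -0.2, 1.1]
opening: 0.0002
```

move_arm(slide=[[0.1, 0, 0], [0.1, 0, 0]], dr=[[0, 0, 0], [0, 0, 0]], gripper=[-1, -1])

```text
t: 9.62
eef_pos: [0.4648, 0.1342, 0.0922]
tool_rot: [0.021, -3.141, 0.0]
wrist_force: [-1.9, -0.3, 0.4]
opening: 0.0002
```

move_arm(slide=[[0.08, 0, 0], [0.08, 0, 0]], dr=[[0, 0, 0], [0, 0, 0]], gripper=[-1, -1])

```text
t: 9.88
eef_pos: [0.4688, 0.1342, 0.0923]
tool_rot: [0.021, -3.141, 0.0]
wrist_force: [-1.8, 0.0, 0.3]
opening: -0.0001
```

move_arm(slide=[[0.06, 0, 0], [0.06, 0, 0]], dr=[[0, 0, 0], [0, 0, 0]], gripper=[-1, -1])

```text
t: 10.12
eef_pos: [0.4718, 0.1342, 0.0922]
tool_rot: [0.021, -3.141, 0.0]
wrist_force: [-1.9, -0.1, 0.6]
opening: 0.0001
```

move_arm(slide=[[0.05, 0, 0], [0.05, 0, 0]], dr=[[0, 0, 0], [0, 0, 0]], gripper=[-1, -1])

```text
t: 10.38
eef_pos: [0.4743, 0.1342, 0.0923]
tool_rot: [0.021, -3.142, 0.0]
wrist_force: [-1.0, -1.0, 0.5]
opening: 0.0002
```

move_arm(slide=[[0.05, 0, 0], [0.04, 0, 0]], dr=[[0, 0, 0], [0, 0, 0]], gripper=[-1, -1])

```text
t: 10.62
eef_pos: [0.4758, 0.1343, 0.0921]
tool_rot: [0.021, -3.139, 0.0]
wrist_force: [-10.9, 0.4, 4.1]
opening: 0.0
```

move_arm(slide=[[0.05, 0, 0], [0, 0, 0]], dr=[[0, 0, 0], [0, 0, 0]], gripper=[-1, -1])

```text
t: 10.88
eef_pos: [0.4759, 0.1343, 0.0919]
tool_rot: [0.021, -3.136, 0.001]
wrist_force: [-17.7, 0.3, 9.5]
opening: 0.0004
```

move_arm(slide=[[-0.4, 0, 0], [-0.8, 0, 0.5], [-0.6, 0, 1], [-0.6, 0, 1], [-0.6, 0, 0.8]], dr=[[0, 0, 0], [0, 0, 0.18], [0, 0, 0.18], [0, 0, 0.18], [0, 0, 0.18]], gripper=[-1, -1, -1, -1, -1])

```text
t: 11.5
eef_pos: [0.4024, 0.1343, 0.1759]
tool_rot: [-1.134, 2.928, -0.001]
wrist_force: [0.3, 0.2, -0.4]
opening: -0.0001
```

Run:
```python
from h import *
np.set_printoptions(precision=4,suppress=True)
p=shot('top');q=shot('scene')
b=cv2.cvtColor(p['color'],4);a=cv2.cvtColor(q['color'],4)
cv2.imwrite('pics/t4.png',b);cv2.imwrite('pics/s4.png',a)
cv2.imwrite('pics/m4.png',np.vstack([cv2.resize(b[140:275,220:360],(622,600),interpolation=2)]))
cv2.imwrite('pics/m4s.png',cv2.resize(a[130:310,180:410],(767,600),interpolation=2))
for n in ['cover_front','cover_tongue','handle_grip','hatch_cover']:
    o=[ctrl.tip_of(x,n) for x in (p,q)]
    print(n,[(np.round(x[0]['point'],1),round(x[0]['score'],2)) if x else None for x in o], tri((p,q),[x[0]['point'] for x in o]) if all(o) else None)
```

```text
cover_front [(array([276. , 255.8]), 0.56), (array([240.4, 233. ]), 0.64)] [0.4817 0.1385 0.1032]
cover_tongue [(array([276. , 156.1]), 0.88), (array([338.7, 195.8]), 0.7)] [0.7204 0.145  0.0858]
handle_grip [(array([275.2, 241.1]), 0.48), (array([258.2, 219.6]), 0.53)] [0.5178 0.14   0.1214]
hatch_cover [(array([278.1, 206.2]), 0.8), (array([293. , 210.9]), 0.83)] [0.5972 0.1359 0.1101]
```

View pics/m4.png

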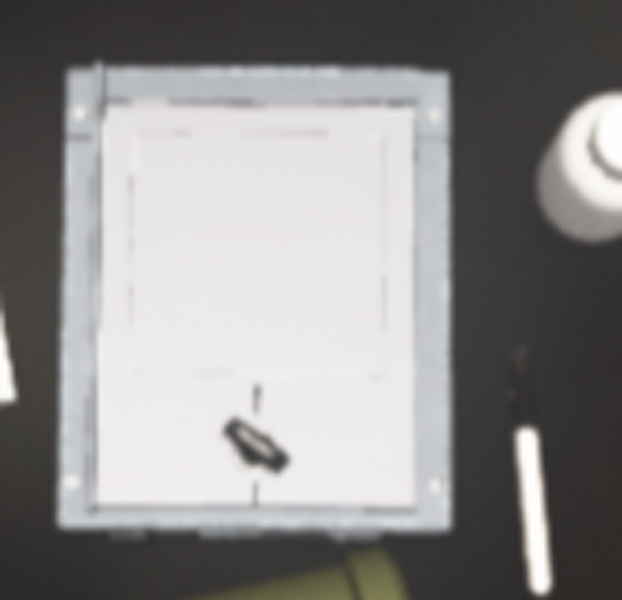

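View pics/m4s.png

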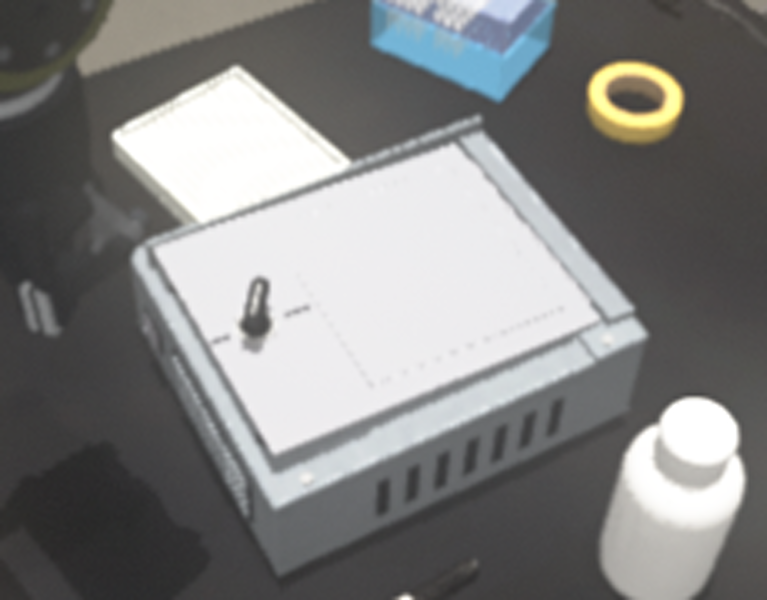

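Run:
```python
from h import *
np.set_printoptions(precision=4,suppress=True)
p=shot('top');q=shot('scene')
print(atz(p,(277.8,240.2),.121))
for k,x in (('t',p),('s',q)):
    m=ctrl.masks_of(x,'handle_grip'); print(k,[(round(o['score'],2),o['box'],o['mask'].sum()) for o in m[:3]])
g=cv2.cvtColor(p['color'],cv2.COLOR_RGB2GRAY)
r=g[232:248,268:288]
print(r)
ys,xs=np.nonzero(r<140); ok=(xs<20)
u=268+xs;v=232+ys; W=np.array([atz(p,(a,b),.121)[:2] for a,b in zip(u,v)]);print(len(W),W.mean(0))
w,V=np.linalg.eigh(np.cov(W.T));print(np.arctan2(V[1,1],V[0,1]),np.sqrt(w))
cv2.imwrite('pics/m5.png',cv2.resize(cv2.cvtColor(p['color'],4)[222:262,255:300],(675,600),interpolation=2))
```

```text
[0.5156 0.1354 0.121 ]
t [(0.58, [269.0, 233.2, 16.9, 9.0], np.int64(94))]
s [(0.67, [254.1, 214.2, 8.4, 15.0], np.int64(123))]
[[237 236 236 235 233 233 235 235 227 195 214 233 236 236 236 236 236 236
  236 236]
 [237 236 235 227 208 210 227 233 231 222 228 235 236 236 236 236 236 236
  236 236]
 [236 235 226 188 147 149 186 214 229 232 234 236 236 236 236 236 236 236
  236 236]
 [236 230 194 132  96 103 131 165 200 223 230 236 236 235 236 236 236 236
  236 236]
 [235 223 158  93  84 112 142 137 148 181 212 229 230 231 235 236 236 236
  236 236]
 [234 219 155  97  82 116 163 168 135 130 160 188 207 228 235 236 237 236
  237 237]
 [234 223 191 143  95  95 139 168 159 134 117 121 155 205 230 236 237 237
  237 237]
 [235 232 224 193 134  89  92 123 150 161 149 123 112 160 213 231 236 237
  237 237]
 [237 236 234 223 178 120  77  79 108 146 168 168 128 122 167 204 229 236
  237 237]
 [237 237 236 230 202 153  92  64  70  98 138 162 148 118 109 143 196 230
  237 237]
 [237 237 237 232 217 194 125  75  63  68  86 113 126 105  81  91 146 213
  235 237]
 [237 237 237 235 230 221 168 112  83  76  79  81  83  76  69  75 120 194
  232 237]
 [237 237 237 237 234 227 208 172 139 134 138 119  90  70  68  90 147 209
  234 237]
 [237 238 238 238 235 229 225 216 211 211 207 179 142 111  98 142 200 230
  237 237]
 [237 238 238 238 237 234 232 232 235 236 233 222 201 179 166 202 230 236
  237 238]
 [238 238 238 238 238 238 237 237 237 235 235 234 231 225 220 231 237 238
  238 238]]
68 [0.515  0.1372]
0.967731962407428 [0.0041 0.0098]
```

View pics/m5.png

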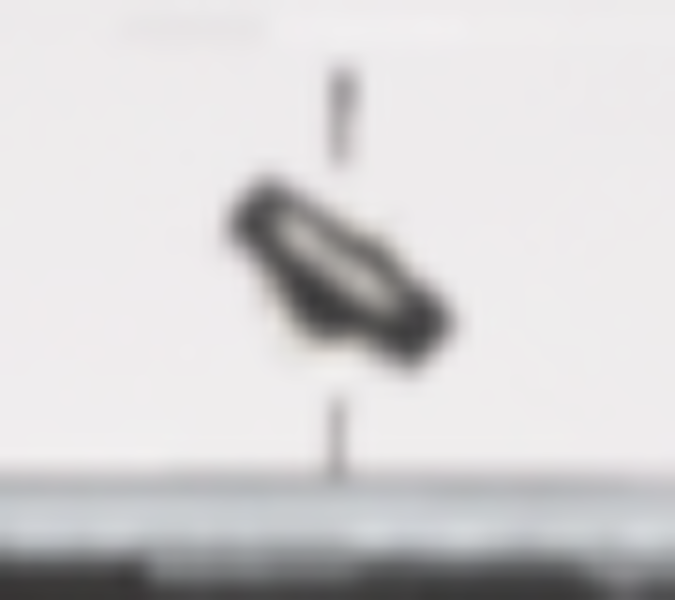

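move_arm(slide=[[0.9, 0.05, 0], [0.9, 0, 0], [0.9, 0, 0], [0.9, 0, 0], [0.9, 0, 0], [0, 0, 0], [0, 0, 0]], dr=[[0, 0, 0.1], [0, 0, 0.1], [0, 0, 0], [0, 0, 0], [0, 0, 0], [0, 0, 0], [0, 0, 0]], gripper=[0.1, 0.1, 0.1, 0.1, 0.1, 0.1, 0.1], force=40)

```text
t: 13.08
eef_pos: [0.5147, 0.1355, 0.1745]
tool_rot: [1.413, -2.805, -0.0]
wrist_force: [0.5, -0.5, 0.0]
opening: 0.0467
```

move_arm(slide=[[0, 0, -1], [0, 0, -1], [0, 0, -0.7], [0, 0, 0], [0, 0, 0]], dr=[[0, 0, 0], [0, 0, 0], [0, 0, 0], [0, 0, 0], [0, 0, 0]], gripper=[0.1, 0.1, 0.1, 0.1, 0.1])

```text
t: 13.7
eef_pos: [0.5156, 0.1356, 0.1082]
tool_rot: [-1.413, 2.805, -0.001]
wrist_force: [-0.1, 0.7, 0.2]
opening: 0.047
```

Run:
```python
from h import *
q=shot('scene');p=shot('top')
a=cv2.cvtColor(q['color'],4);b=cv2.cvtColor(p['color'],4)
cv2.imwrite('pics/m6s.png',cv2.resize(a[160:280,200:340],(700,600),interpolation=2))
```

```text
(no output)
```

View pics/m6s.png

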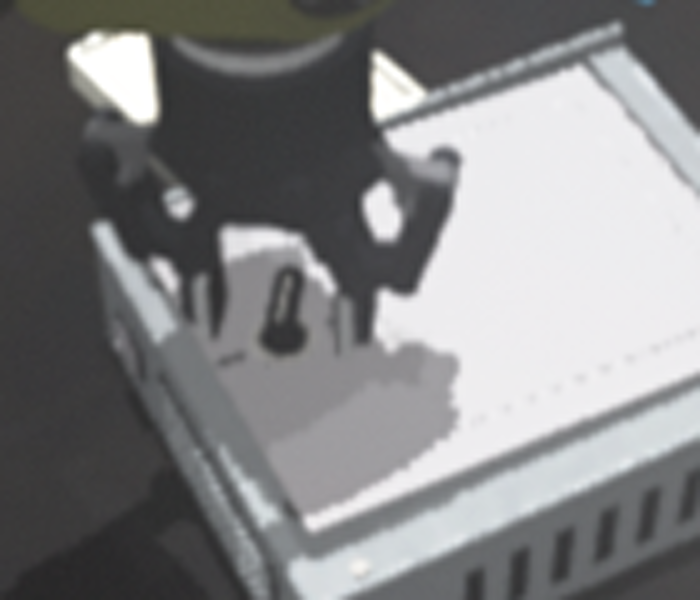

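move_arm(slide=[[0, 0, 0], [0, 0, 0], [0, 0, 0], [0, 0, 0]], dr=[[0, 0, 0], [0, 0, 0], [0, 0, 0], [0, 0, 0]], gripper=[-1, -1, -1, -1], force=40)

```text
t: 14.3
eef_pos: [0.5155, 0.1351, 0.1077]
tool_rot: [-1.413, 2.805, -0.001]
wrist_force: [0.6, -5.4, 5.2]
opening: 0.0108
```

move_arm(slide=[[0, 0, 0], [0, 0, 0], [0, 0, 0], [0, 0, 0]], dr=[[0, 0, -0.115], [0, 0, -0.115], [0, 0, -0.115], [0, 0, -0.115]], gripper=[-1, -1, -1, -1])

```text
t: 14.8
eef_pos: [0.515, 0.1356, 0.1074]
tool_rot: [0.731, -3.055, -0.0]
wrist_force: [-2.8, 0.4, 3.0]
opening: 0.0104
```

move_arm(slide=[[0, 0, 0], [0, 0, 0], [0, 0, 0], [0, 0, 0], [0, 0, 0]], dr=[[0, 0, -0.115], [0, 0, -0.115], [0, 0, -0.115], [0, 0, -0.115], [0, 0, 0]], gripper=[-1, -1, -1, -1, -1])

```text
t: 15.42
eef_pos: [0.5149, 0.1356, 0.1069]
tool_rot: [0.022, -3.14, -0.0]
wrist_force: [-1.0, -0.0, -3.0]
opening: 0.0103
```

Run:
```python
from h import *
q=shot('scene');p=shot('top')
a=cv2.cvtColor(q['color'],4);b=cv2.cvtColor(p['color'],4)
cv2.imwrite('pics/m7s.png',cv2.resize(a[130:310,180:410],(767,600),interpolation=2))
cv2.imwrite('pics/m7.png',cv2.resize(b[140:275,220:360],(622,600),interpolation=2))
s=ctrl.get_state();print(s['wrist_force'],s['moment'],s['eef_pos'])
```

```text
[-1.05589568  0.31185238 -2.37325686] [-0.10262769  0.16361691  0.04617995] [0.51498342 0.13553905 0.10697651]
```

View pics/m7s.png

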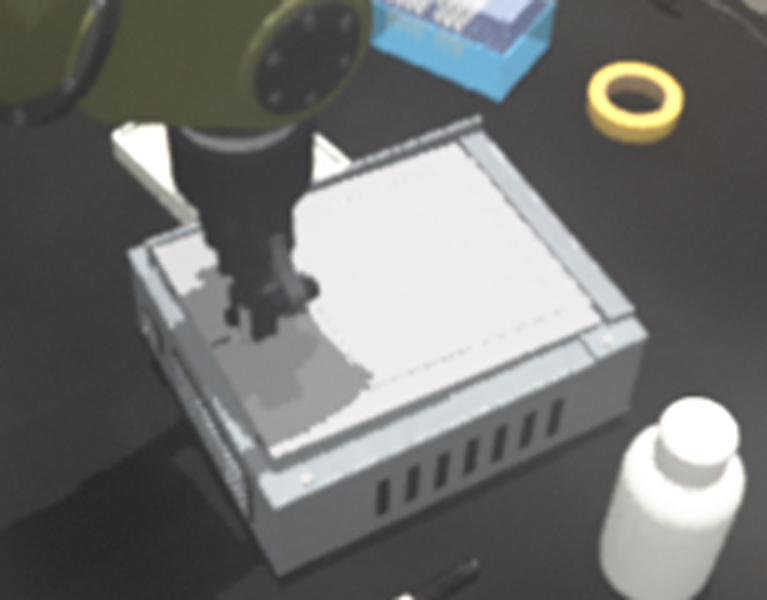

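View pics/m7.png

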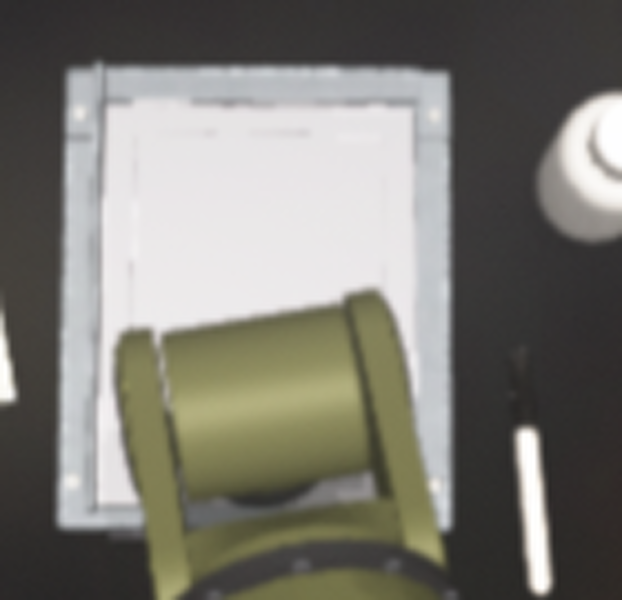

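move_arm(slide=[[0, 0, 0], [0, 0, 0], [0, 0, 0], [0, 0, 1], [0, 0, 1], [0, 0, 1], [-1, 0, 0], [-1, 0, 0], [-1, 0, 0], [-1, 0, 0], [-1, 0, 0], [0, 0, 0]], dr=[[0, 0, 0], [0, 0, 0], [0, 0, 0], [0, 0, 0], [0, 0, 0], [0, 0, 0], [0, 0, 0], [0, 0, 0], [0, 0, 0], [0, 0, 0], [0, 0, 0], [0, 0, 0]], gripper=[0.1, 0.1, 0.1, 0.1, 0.1, 0.1, 0.1, 0.1, 0.1, 0.1, 0.1, 0.1])

```text
t: 17.02
eef_pos: [0.3895, 0.1356, 0.1826]
tool_rot: [-0.022, 3.141, 0.0]
wrist_force: [0.2, 0.2, 0.2]
opening: 0.0469
```

Run:
```python
from h import *
np.set_printoptions(precision=4,suppress=True)
q=shot('scene');p=shot('top')
a=cv2.cvtColor(q['color'],4);b=cv2.cvtColor(p['color'],4)
cv2.imwrite('pics/m8s.png',cv2.resize(a[130:310,180:410],(767,600),interpolation=2))
cv2.imwrite('pics/m8.png',cv2.resize(b[140:275,220:360],(622,600),interpolation=2))
cv2.imwrite('pics/m8h.png',cv2.resize(b[222:262,255:300],(675,600),interpolation=2))
for n in ['cover_front','cover_tongue','handle_grip','hatch_cover']:
    o=[ctrl.tip_of(x,n) for x in (p,q)]
    print(n,[(np.round(x[0]['point'],1),round(x[0]['score'],2)) if x else None for x in o], tri((p,q),[x[0]['point'] for x in o]) if all(o) else None)
```

```text
cover_front [(array([274.6, 255.4]), 0.82), (array([243.7, 236.8]), 0.87)] [0.4859 0.1411 0.0844]
cover_tongue [(array([279. , 156.1]), 0.91), (array([337.7, 197.7]), 0.61)] [0.717  0.1388 0.0885]
handle_grip [(array([278.7, 240.8]), 0.54), (array([257.4, 222.8]), 0.5)] [0.5158 0.1328 0.1215]
hatch_cover [(array([276. , 207.5]), 0.62), (array([292.8, 213.4]), 0.77)] [0.5976 0.1402 0.0971]
```

View pics/m8s.png

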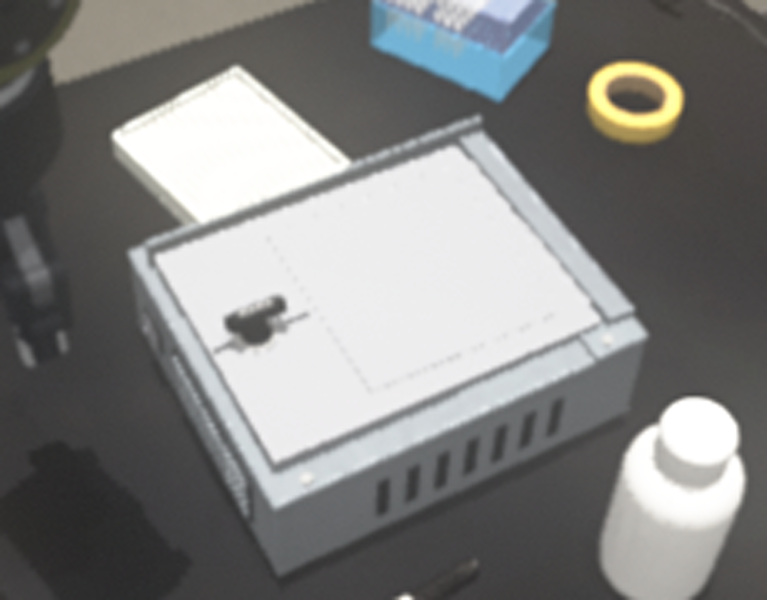

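View pics/m8.png

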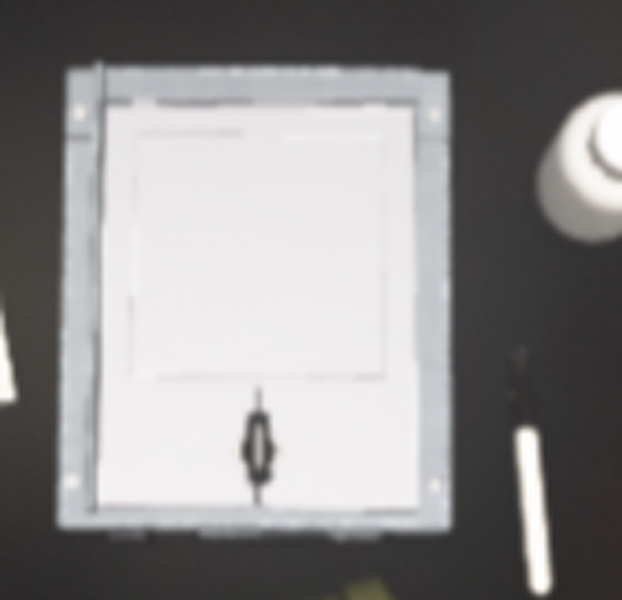

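View pics/m8h.png

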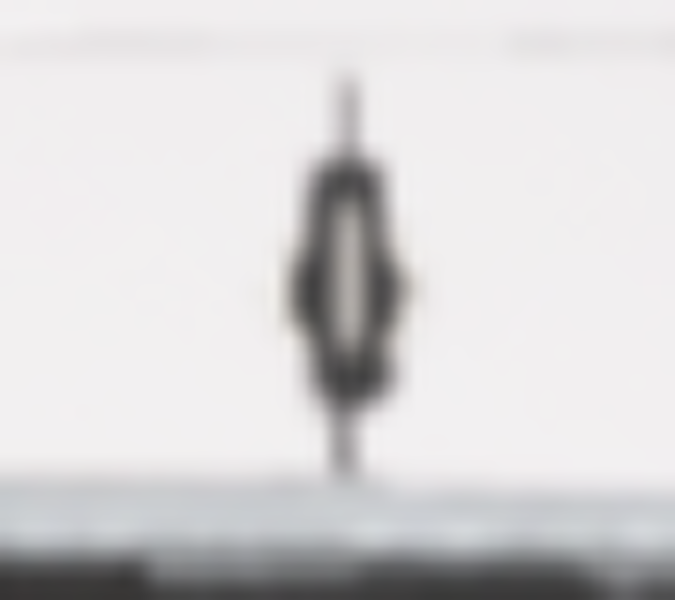

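Run:
```python
from h import *
np.set_printoptions(precision=4,suppress=True)
P=[]
for f in range(3): P.append(shot('top'))
g=np.mean([cv2.cvtColor(x['color'],cv2.COLOR_RGB2GRAY) for x in P],0);p=P[0]
g4=cv2.imread('pics/t4.png',0).astype(float)
def edge(row,lo,hi,im,axis=0):
    l=(im[row,lo:hi] if axis==0 else im[lo:hi,row]); l=cv2.GaussianBlur(l.reshape(1,-1).astype(np.float32),(3,1),0)[0]
    d=np.abs(np.diff(l));k=d.argmax();k0=max(1,min(k,len(d)-2));a,b,c=d[k0-1:k0+2];o=.5*(a-c)/(a-2*b+c+1e-9)
    return lo+k0+.5+o, d[k]
for im,nm in ((g4,'before'),(g,'now')):
  print(nm)
  for row in range(168,252,12):
    print(row,[edge(row,*r,im) for r in ((230,238),(238,247),(308,317),(317,325))])
b=np.clip(g,0,255).astype(np.uint8)
cv2.imwrite('pics/e1.png',cv2.resize(b[225:262,228:328],None,fx=7.8,fy=7.8,interpolation=0))
for r in (170,200,240,250): print(r,b[r,230:248],b[r,306:324])
for r in (240,250): print(r,g4[r,230:248].astype(int),g4[r,306:324].astype(int))
```

```text
before
168 [(np.float64(234.26771654188633), np.float32(48.75)), (np.float64(242.64705882966518), np.float32(17.0)), (np.float64(312.27692307531834), np.float32(16.5)), (np.float64(320.7155963331461), np.float32(47.0))]
180 [(np.float64(234.0078125), np.float32(48.75)), (np.float64(242.65740740299225), np.float32(27.5)), (np.float64(312.376811593771), np.float32(17.25)), (np.float64(320.6808510571718), np.float32(51.25))]
192 [(np.float64(233.9207920730114), np.float32(45.5)), (np.float64(242.73076923191547), np.float32(26.0)), (np.float64(312.33928571641445), np.float32(15.25)), (np.float64(320.83471074700356), np.float32(48.5))]
204 [(np.float64(233.52032520249486), np.float32(48.5)), (np.float64(242.44444444403052), np.float32(15.75)), (np.float64(312.2941176444292), np.float32(17.75)), (np.float64(320.92253521084785), np.float32(52.0))]
216 [(np.float64(233.19841268658638), np.float32(47.75)), (np.float64(241.4666666649282), np.float32(22.75)), (np.float64(312.411764703691), np.float32(15.25)), (np.float64(320.7868852317333), np.float32(49.25))]
228 [(np.float64(232.9908256828785
[... 2192 characters left out ...]
1 237 237 236 237] [231 233 235 235 234 234 231 217 203 200 199 199 199 199 181 117  70  63]
240 [ 60  62  84 146 197 204 201 200 194 186 184 159 206 236 240 240 240 240] [239 239 239 239 239 240 241 239 216 200 200 200 199 198 184 129  73  58]
250 [ 55  57  92 165 207 209 207 202 192 179 176 181 237 242 241 241 241 241] [240 240 240 240 240 240 241 237 216 205 211 222 223 208 199 139  74  55]
240 [ 59  61  84 145 198 204 201 200 194 186 185 175 226 236 236 236 236 236] [236 236 236 236 236 235 229 210 199 199 200 200 199 198 184 129  73  56]
250 [ 53  57  92 165 207 208 207 201 191 180 187 197 231 237 238 238 238 237] [237 237 237 237 237 236 231 214 204 205 210 222 223 208 198 139  74  55]
```

View pics/e1.png

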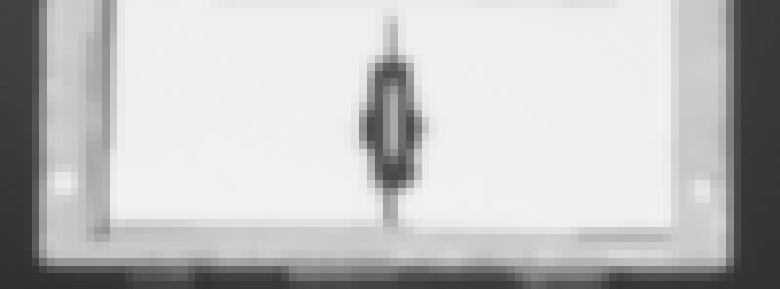

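Run:
```python
from h import *
np.set_printoptions(precision=4,suppress=True)
p=shot('top')
for row,ur,cb,cn,ul in ((180,320.69,312.38,312.44,234.0),(192,320.8,312.34,312.71,233.9),(204,320.92,312.3,313.26,233.5),(228,321.02,312.51,313.78,232.99),(240,321.03,312.62,313.79,232.78)):
    U=atz(p,(ur,row),.085);L=atz(p,(ul,row),.085)
    x=U[0]; zb=.093+.0125*(0.70-x)/.215; zn=.093+.0045*(.70-x)/.215
    C=atz(p,(cb,row),zb);N=atz(p,(cn,row),zn)
    print(row,U[:2],'w',L[1]-U[1],'before',C[1]-U[1],'now',N[1]-U[1])
```

```text
180 [0.6675 0.033 ] w 0.21129275872470937 before 0.021068209198580864 now 0.020827653360899367
192 [0.6377 0.0327] w 0.21095850450174025 before 0.021488887777258034 now 0.02041410437611524
204 [0.6082 0.0323] w 0.21140107556209375 before 0.021933192215625244 now 0.019358922139462775
228 [0.5499 0.0318] w 0.21131425669534995 before 0.021796297080901347 now 0.01832754568051667
240 [0.521  0.0316] w 0.21110331194837118 before 0.02162661380004105 now 0.01831881342495245
```

move_arm(slide=[[0.97, -0.804, 0], [0.97, -0.804, 0], [0.97, -0.804, 0], [0.97, -0.804, 0], [0.97, -0.804, 0], [0.97, -0.804, 0], [0, 0, -1], [0, 0, -1], [0, 0, -1], [0, 0, -0.72], [0, 0, 0], [0, 0, 0]], dr=[[0, 0, 0], [0, 0, 0], [0, 0, 0], [0, 0, 0], [0, 0, 0], [0, 0, 0], [0, 0, 0], [0, 0, 0], [0, 0, 0], [0, 0, 0], [0, 0, 0], [0, 0, 0]], gripper=[-1, -1, -1, -1, -1, -1, -1, -1, -1, -1, -1, -1])

```text
t: 19.23
eef_pos: [0.5362, 0.0149, 0.0901]
tool_rot: [-0.021, 3.14, -0.0]
wrist_force: [0.5, -0.4, -0.1]
opening: -0.0001
```

move_arm(slide=[[0, 0.2, 0], [0, 0.2, 0], [0, 0.2, 0], [0, 0.1, 0], [0, 0, 0]], dr=[[0, 0, 0], [0, 0, 0], [0, 0, 0], [0, 0, 0], [0, 0, 0]], gripper=[-1, -1, -1, -1, -1])

```text
t: 19.85
eef_pos: [0.5357, 0.0326, 0.0893]
tool_rot: [0.021, -3.142, 0.0]
wrist_force: [0.0, -0.9, 1.1]
opening: 0.0004
```

move_arm(slide=[[0, 0.1, 0], [0, 0.1, 0]], dr=[[0, 0, 0], [0, 0, 0]], gripper=[-1, -1])

```text
t: 20.1
eef_pos: [0.5358, 0.0374, 0.0893]
tool_rot: [0.02, -3.141, 0.0]
wrist_force: [-0.4, -0.2, 0.6]
opening: 0.0001
```

move_arm(slide=[[0, 0.06, 0], [0, 0.06, 0]], dr=[[0, 0, 0], [0, 0, 0]], gripper=[-1, -1])

```text
t: 20.35
eef_pos: [0.5357, 0.0403, 0.0892]
tool_rot: [0.021, -3.141, 0.0]
wrist_force: [-1.1, -2.5, 0.7]
opening: 0.0
```

move_arm(slide=[[0, 0.05, 0], [0, 0.0, 0]], dr=[[0, 0, 0], [0, 0, 0]], gripper=[-1, -1])

```text
t: 20.6
eef_pos: [0.5358, 0.0408, 0.0893]
tool_rot: [0.021, -3.141, 0.002]
wrist_force: [-0.8, -8.6, -0.3]
opening: -0.0001
```

move_arm(slide=[[0, 0.04, 0], [0, 0.0, 0]], dr=[[0, 0, 0], [0, 0, 0]], gripper=[-1, -1])

```text
t: 20.85
eef_pos: [0.5358, 0.0411, 0.0893]
tool_rot: [0.02, -3.141, 0.004]
wrist_force: [0.2, -14.7, 0.6]
opening: 0.0
```

move_arm(slide=[[0, -0.4, 0], [0, -1, 0.7], [0, -0.6, 1], [0, -0.6, 1], [-0.6, 0, 0.5], [-1, 0, 0], [-1, 0, 0], [-1, 0, 0], [-1, 0, 0], [-1, 0, 0], [0, 0, 0]], dr=[[0, 0, 0], [0, 0, 0], [0, 0, 0], [0, 0, 0], [0, 0, 0], [0, 0, 0], [0, 0, 0], [0, 0, 0], [0, 0, 0], [0, 0, 0], [0, 0, 0]], gripper=[-1, -1, -1, -1, -1, -1, -1, -1, -1, -1, -1])

```text
t: 22.22
eef_pos: [0.395, -0.0224, 0.1695]
tool_rot: [-0.02, 3.141, 0.0]
wrist_force: [0.4, -0.0, -0.8]
opening: -0.0002
```

```bash
cat > meas.py <<'E'
from h import *
np.set_printoptions(precision=4,suppress=True)
def edge(im,row,lo,hi):
    l=cv2.GaussianBlur(im[row-2:row+3,lo:hi].mean(0).reshape(1,-1).astype(np.float32),(3,1),0)[0]
    d=np.abs(np.diff(l));k=d.argmax();k0=max(1,min(k,len(d)-2));a,b,c=d[k0-1:k0+2]
    return lo+k0+.5+.5*(a-c)/(a-2*b+c+1e-9)
def edgec(im,col,lo,hi): return edge(im.T.copy(),col,lo,hi)
def run(tag,rise):
    P=[shot('top') for _ in range(2)];q=shot('scene');p=P[0]
    g=np.mean([cv2.cvtColor(x['color'],cv2.COLOR_RGB2GRAY) for x in P],0)
    for row in range(168,252,8):
        u=edge(g,row,317,325);c=edge(g,row,308,317);l=edge(g,row,239,247)
        U=atz(p,(u,row),.085);z=.093+rise*(.70-U[0])/.215
        C=atz(p,(c,row),z);L=atz(p,(l,row),z);print(row,round(c,2),round(l,2),'gapR',round(1e3*(C[1]-U[1]),1),'w',round(1e3*(L[1]-C[1]),1))
    b=np.clip(g,0,255).astype(np.uint8)
    cv2.imwrite(f'pics/{tag}t.png',cv2.resize(cv2.cvtColor(p['color'],4)[140:275,220:360],(622,600),interpolation=2))
    cv2.imwrite(f'pics/{tag}h.png',cv2.resize(cv2.cvtColor(p['color'],4)[222:262,255:300],(675,600),interpolation=2))
    cv2.imwrite(f'pics/{tag}s.png',cv2.resize(cv2.cvtColor(q['color'],4)[130:310,180:410],(767,600),interpolation=2))
    cv2.imwrite(f'pics/{tag}raw.png',b)
    return p,q
E
python3 -c "
from meas import *
run('m9',.0045)"
```

```text
168 312.4 243.54 gapR 21.0 w 167.3
176 312.34 242.63 gapR 21.2 w 168.9
184 312.48 242.6 gapR 20.9 w 168.8
192 312.47 242.59 gapR 20.9 w 168.3
200 312.47 242.64 gapR 20.9 w 167.6
208 312.39 242.67 gapR 21.3 w 166.9
216 312.28 242.53 gapR 21.4 w 166.5
224 312.29 241.88 gapR 21.6 w 167.6
232 312.29 241.51 gapR 21.9 w 168.0
240 312.32 241.57 gapR 21.8 w 167.5
248 312.24 241.61 gapR 22.2 w 166.8
```

View pics/m9t.png

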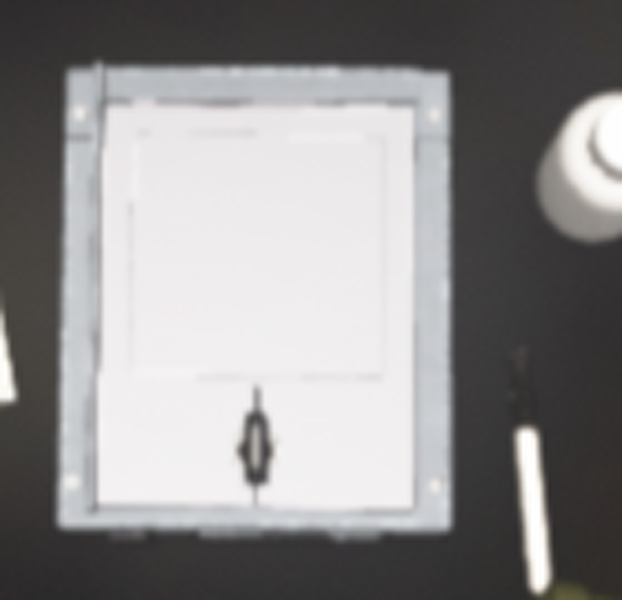

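View pics/m9h.png

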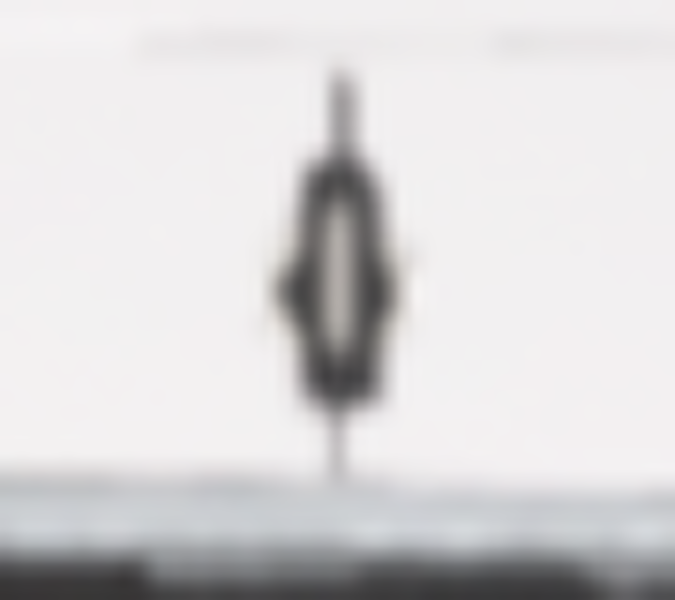

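View pics/m9s.png

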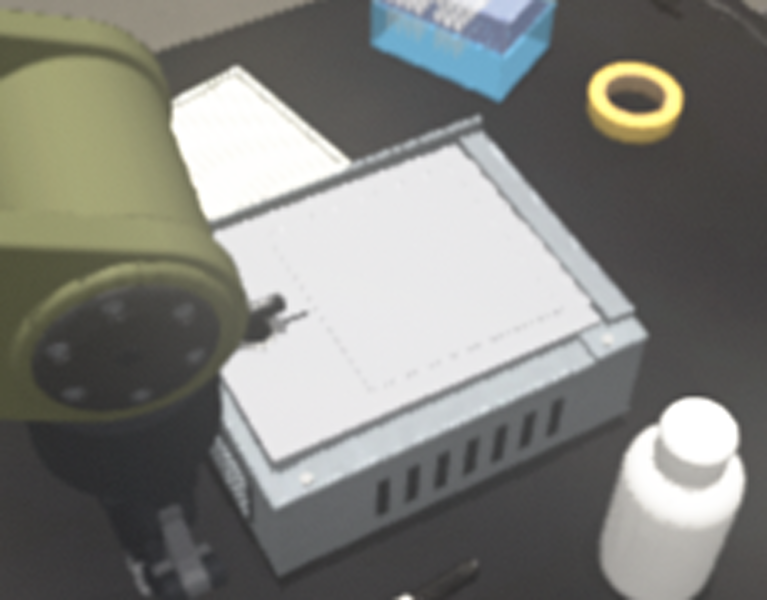

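move_arm(slide=[[0.3, 0.9, 0], [0.3, 0.9, 0], [0.3, 0.9, 0], [0.3, 0.9, 0], [0.3, 0.9, 0], [0.3, 0.9, 0], [0.2, 0.92, 0], [0, 0, -1], [0, 0, -1], [0, 0, -1], [0, 0, -0.22], [0, 0, 0]], dr=[[0, 0, 0], [0, 0, 0], [0, 0, 0], [0, 0, 0], [0, 0, 0], [0, 0, 0], [0, 0, 0], [0, 0, 0], [0, 0, 0], [0, 0, 0], [0, 0, 0], [0, 0, 0]], gripper=[-1, -1, -1, -1, -1, -1, -1, -1, -1, -1, -1, -1])

```text
t: 23.88
eef_pos: [0.4461, 0.1357, 0.089]
tool_rot: [0.021, -3.141, 0.0]
wrist_force: [-0.3, 0.7, 0.6]
opening: 0.0002
```

move_arm(slide=[[0.3, 0, 0], [0.3, 0, 0], [0.3, 0, 0], [0, 0, 0]], dr=[[0, 0, 0], [0, 0, 0], [0, 0, 0], [0, 0, 0]], gripper=[-1, -1, -1, -1])

```text
t: 24.38
eef_pos: [0.4688, 0.1356, 0.0888]
tool_rot: [-0.02, 3.141, 0.0]
wrist_force: [-0.0, -0.2, -0.8]
opening: -0.0
```

move_arm(slide=[[0.1, 0, 0], [0.06, 0, 0]], dr=[[0, 0, 0], [0, 0, 0]], gripper=[-1, -1])

```text
t: 24.62
eef_pos: [0.4723, 0.1356, 0.0888]
tool_rot: [-0.021, 3.142, -0.0]
wrist_force: [-0.7, 0.7, 0.2]
opening: 0.0004
```

move_arm(slide=[[0.06, 0, 0], [0.0, 0, 0]], dr=[[0, 0, 0], [0, 0, 0]], gripper=[-1, -1])

```text
t: 24.88
eef_pos: [0.4738, 0.1356, 0.0888]
tool_rot: [-0.021, 3.142, -0.0]
wrist_force: [-0.1, -1.1, -0.6]
opening: -0.0
```

move_arm(slide=[[0.06, 0, 0], [0.0, 0, 0]], dr=[[0, 0, 0], [0, 0, 0]], gripper=[-1, -1])

```text
t: 25.12
eef_pos: [0.4753, 0.1357, 0.0887]
tool_rot: [0.021, -3.141, -0.0]
wrist_force: [0.3, 0.2, -0.4]
opening: 0.0001
```

move_arm(slide=[[0.04, 0, 0], [0.0, 0, 0]], dr=[[0, 0, 0], [0, 0, 0]], gripper=[-1, -1])

```text
t: 25.38
eef_pos: [0.4754, 0.1356, 0.0884]
tool_rot: [0.021, -3.139, 0.001]
wrist_force: [-5.3, -1.0, 0.9]
opening: 0.0
```

move_arm(slide=[[0.04, 0, 0], [0.0, 0, 0]], dr=[[0, 0, 0], [0, 0, 0]], gripper=[-1, -1])

```text
t: 25.62
eef_pos: [0.4755, 0.1355, 0.088]
tool_rot: [0.021, -3.137, 0.001]
wrist_force: [-11.0, -0.6, 2.5]
opening: 0.0
```

move_arm(slide=[[0.04, 0, 0], [0.0, 0, 0]], dr=[[0, 0, 0], [0, 0, 0]], gripper=[-1, -1])

```text
t: 25.88
eef_pos: [0.4756, 0.1354, 0.0875]
tool_rot: [0.021, -3.134, 0.002]
wrist_force: [-17.2, -1.3, 2.0]
opening: 0.0
```

move_arm(slide=[[-0.8, 0, 0], [0, 0, 1], [0, 0, 1], [0, 0, 0.4], [0.8, 0, 0], [0.8, 0, 0], [0.65, 0, 0], [0, 0, 0], [0, 0, 0]], dr=[[0, 0, 0], [0, 0, 0], [0, 0, 0], [0, 0, 0], [0, 0, 0], [0, 0, 0], [0, 0, 0], [0, 0, 0], [0, 0, 0]], gripper=[-1, -1, -1, -1, -1, -1, -1, -1, -1], force=40)

```text
t: 27.0
eef_pos: [0.5138, 0.1356, 0.1483]
tool_rot: [0.021, -3.141, 0.0]
wrist_force: [-0.9, 0.5, 0.2]
opening: -0.0003
```

```bash
python3 -c "
from meas import *
p,q=run('m10',.0045)
print(atz(p,(277.7,241),.118))"
```

```text
168 312.4 243.57 gapR 21.0 w 167.3
176 312.37 242.68 gapR 21.1 w 168.8
184 312.5 242.59 gapR 20.8 w 168.8
192 312.37 242.6 gapR 21.2 w 168.0
200 312.28 242.65 gapR 21.4 w 167.2
208 309.9 242.69 gapR 27.3 w 160.9
216 313.12 244.38 gapR 19.4 w 164.1
224 314.31 243.83 gapR 16.8 w 167.8
232 314.77 244.57 gapR 16.1 w 166.7
240 314.79 241.64 gapR 16.0 w 173.2
248 309.49 241.75 gapR 29.1 w 160.0
[0.5139 0.1355 0.118 ]
```

View pics/m10s.png

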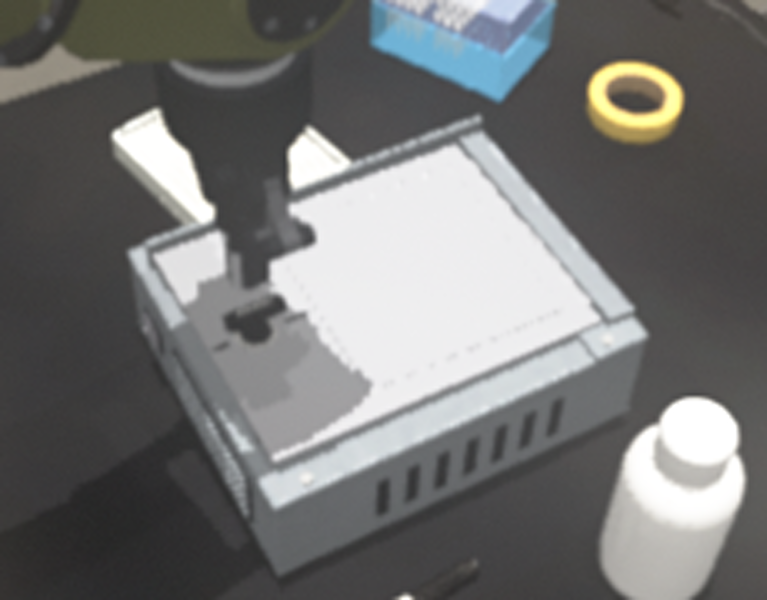

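move_arm(slide=[[0, 0, -0.5], [0, 0, -0.4], [0, 0, 0]], dr=[[0, 0, 0], [0, 0, 0], [0, 0, 0]], gripper=[-1, -1, -1])

```text
t: 27.52
eef_pos: [0.5139, 0.1355, 0.1251]
tool_rot: [0.021, -3.139, 0.001]
wrist_force: [-1.0, 0.5, 0.1]
opening: -0.0002
```

move_arm(slide=[[0, 0, -0.08], [0, 0, -0.08], [0, 0, 0]], dr=[[0, 0, 0], [0, 0, 0], [0, 0, 0]], gripper=[-1, -1, -1])

```text
t: 27.9
eef_pos: [0.5145, 0.1357, 0.1223]
tool_rot: [-0.021, 3.141, 0.0]
wrist_force: [0.1, -1.1, -0.1]
opening: -0.0
```

move_arm(slide=[[0, 0, -0.06], [0, 0, -0.04], [0, 0, 0]], dr=[[0, 0, 0], [0, 0, 0], [0, 0, 0]], gripper=[-1, -1, -1])

```text
t: 28.28
eef_pos: [0.5144, 0.1357, 0.1199]
tool_rot: [0.021, -3.141, -0.0]
wrist_force: [-3.5, 0.2, 4.4]
opening: 0.0001
```

move_arm(slide=[[0, 0, -0.05], [0, 0, -0.05], [0, 0, 0]], dr=[[0, 0, 0], [0, 0, 0], [0, 0, 0]], gripper=[-1, -1, -1])

```text
t: 28.65
eef_pos: [0.5143, 0.1357, 0.1178]
tool_rot: [0.021, -3.141, -0.0]
wrist_force: [-7.1, -0.8, 10.7]
opening: 0.0002
```

move_arm(slide=[[0, 0, -0.04], [0, 0, -0.02], [0, 0, 0]], dr=[[0, 0, 0], [0, 0, 0], [0, 0, 0]], gripper=[-1, -1, -1])

```text
t: 29.02
eef_pos: [0.5145, 0.1358, 0.1175]
tool_rot: [-0.021, 3.141, 0.0]
wrist_force: [-13.6, -0.5, 23.3]
opening: 0.0001
```

move_arm(slide=[[-0.03, 0, 0], [0, 0, 0], [0, 0, 0]], dr=[[0, 0, 0], [0, 0, 0], [0, 0, 0]], gripper=[-1, -1, -1])

```text
t: 29.4
eef_pos: [0.5143, 0.1358, 0.1176]
tool_rot: [-0.021, 3.139, 0.001]
wrist_force: [-9.1, -1.2, 21.5]
opening: -0.0003
```

```bash
python3 -c "
from meas import *
p,q=run('m11',0.)
s=ctrl.get_state();print(s['t'],s['wrist_force'],s['eef_pos'])
a=cv2.cvtColor(q['color'],4);cv2.imwrite('pics/m11z.png',cv2.resize(a[195:265,205:300],(790,582),interpolation=2))"
```

```text
168 312.42 243.55 gapR 20.9 w 167.4
176 312.37 242.76 gapR 21.1 w 168.7
184 312.47 242.55 gapR 20.8 w 169.0
192 312.49 242.59 gapR 20.8 w 168.5
200 312.5 242.61 gapR 20.7 w 168.0
208 312.53 242.68 gapR 20.8 w 167.5
216 310.28 242.43 gapR 26.0 w 162.3
224 312.85 244.67 gapR 20.1 w 162.7
232 313.55 244.75 gapR 18.7 w 163.8
240 314.33 241.57 gapR 16.8 w 172.8
248 314.84 241.59 gapR 15.8 w 173.6
29.55 [-9.0438 -2.323  20.7816] [0.5143 0.1358 0.1176]
```

View pics/m11s.png

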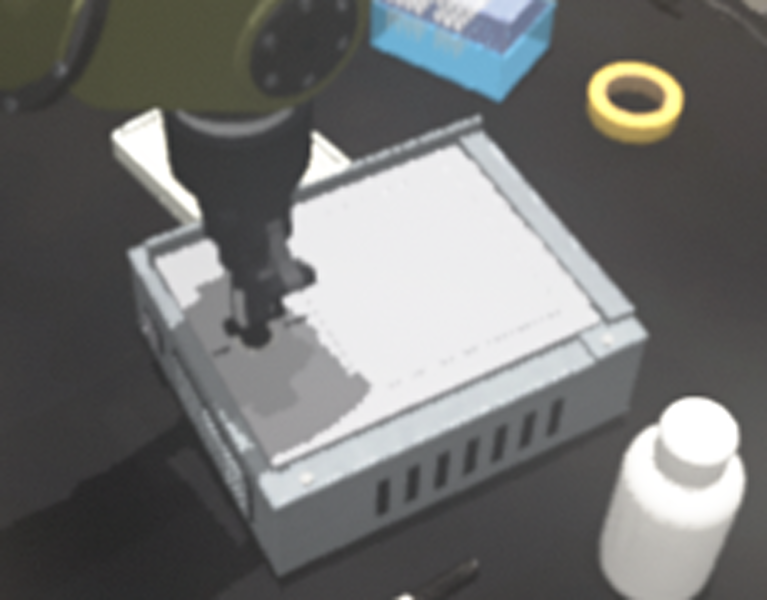

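View pics/m11z.png

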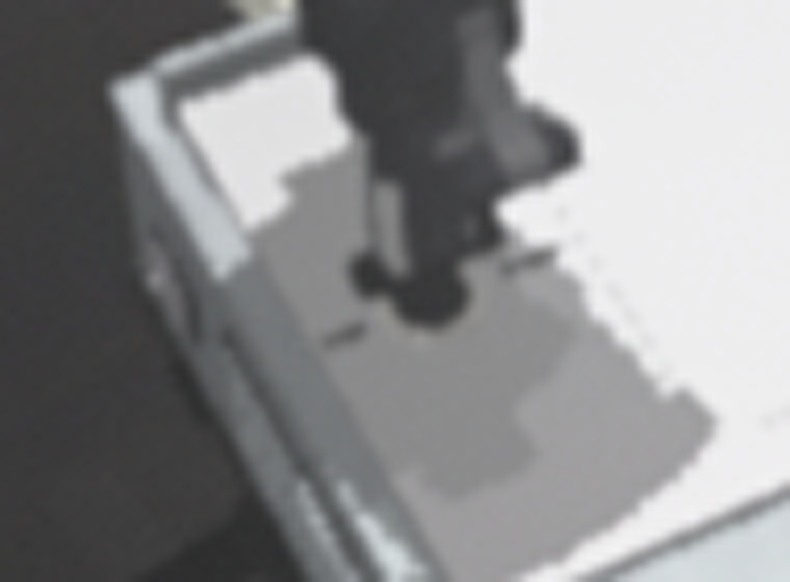

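View pics/m11t.png

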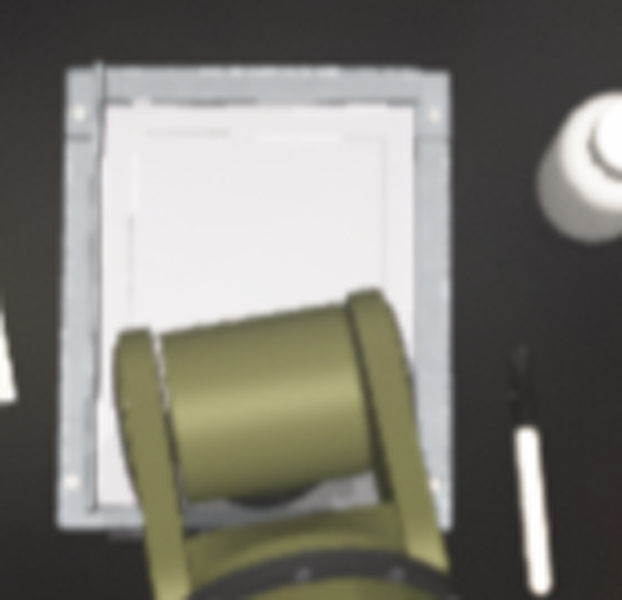

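```bash
python3 -c "
from station import ctrl
print(ctrl.finish_job())"
```

```text
the job is handed in; nothing more can be done
None
```

The hatch is shut, and I handed the job in at about 29.6 s with the arm still pressing down on the handle. The finish call gives no verdict, so this rests on my own checks.

1. **Cover home:** I pushed it left at mid-length of the right edge until it was firm against the fence, at about 23 N. Then I pushed it back from the front edge until it stopped firmly, at about 18 N.
2. **Handle:** I gripped it and turned it about 0.92 rad clockwise into line. When I let go, the front of the cover dropped as it should with the crossbar in the slot.
3. **Drift found and mended:** A check picture then showed the cover's front about 3 mm off the fence. I pushed it back to the fence (about 15 N) and rechecked the rear stop (about 17 N, stopping at the same place as before). So these corrections came after the handle was turned. The handle was still in line by eye in the picture before the rear recheck.
4. **Press:** With the fingers shut on top of the bar, the downward travel stopped hard at z = 117.5 mm; I expected 118 mm for flat. The final push was about 21 N down, plus about 9 N toward the rear stop.

**Last checks:** The cover's right edge read 20.7 to 21.1 mm from the unit's edge along the rear half, where 20 mm is nominal and the calibration is good to about 2 mm. The arm hid the front half in the final pictures. I didn't touch the used filter, bottle or marker.

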